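Check the lift-plate spring of a printer paper cassette

TASK

Check the lift plate of the paper cassette that has been taken out of the office printer: with the fingertips, press the spring-backed plate down by its green corner until the blue pointer on the cassette's front is level with the red line, hold it there for a second, then let it rise gently under the finger all the way back up and come clear. Do not press well past the red line (near the bottom the plate would lock down), and keep off the cork feed pad. Nothing is to be picked up or shoved: the cassette, the glue stick, the spare roller, the stamp and the mug stay where they are.

Things in the scene. Friction and masses are not known exactly. Their poses are not given: they have to be found in the camera images.
- cassette: A4 paper cassette: dark grey open tray, light grey front panel, loose on the desk, about 1 kg. Origin: centre of its underside; z up, x to its front panel, y to the gauge side. Spans x -183 to 184, y -125 to 125 mm (panel y +-136). Side walls 65 mm high, rear wall 56, front panel 88 (x 164 to 184). Grey paper guides, 54 mm high, at y +-107 (x -125 to -5) and x -125.
- plate (a joint): Hinge of the steel lift plate, rad: 0 = fully up (rest), grows as it is pressed; 0.120 = pointer on the red line; locks down from 0.165; hard stop 0.20. Axis along cassette y at x -50, z 14 mm; at 0 the plate (190 mm wide, front edge 199 mm from the axis) rises 0.215 rad to the front. Spring force at the green corner: about 4 to 5 N when up, 8 to 10 N at the red line. Released, it springs up.
- press_point (a point): Centre of the top face of the green patch (40 mm along cassette x, 36 along y, 2 thick) on the plate's front corner on the gauge side, to press on. At rest at cassette x 123, y 75, z 55 mm, 175 mm from the hinge axis; 21 mm lower at the red line. Front panel 40 mm ahead, side wall 47 mm beside it. Its z is normal to the plate.
- green_corner: The same green touch patch as a body of the plate: origin at the centre of its underside, 2 mm below press_point.
- cork_pad: Cork feed pad, 20 mm (x) by 60 mm (y), 1.5 mm thick, in the middle of the plate's front edge; origin at the centre of its underside. Its centre is 75 mm from the centre of the green patch, along cassette -y. Not to be touched.
- pointer (a point): Scale-side end of the blue pointer blade (38 mm wide, 4.5 high) that sticks out of a slot in the front panel's outer face and moves with the plate: 66 mm above the desk at rest, 37 mm when level with the red line.
- red_line (a point): Middle of the red line (34 mm long, 5 mm high) on the white scale card with black ticks, on the front panel's outer face beside the pointer's slot, 37 mm above the desk.
- glue_stick: Standing glue stick with blue cap, 29 mm diameter, 98 mm high, origin under its centre. Bystander.
- spare_roller: Standing spare pick-up roller, black rubber on a white hub, 32 mm diameter, 44 mm high, origin under its centre. Bystander.
- stamp: Red and grey self-inking stamp, 34 x 46 mm, 70 mm high, origin under its centre. Bystander.
- mug: Glass mug, 76 mm diameter, 85 mm high, with a handle, origin under its centre. Bystander.

How it is judged:
On the way:
1. the plate is held down by a finger on its green corner, with the pointer level with the red line (within 4 mm), for half a second (value of joint plate between 0.102 and 0.138 rad and contact force between the fingers and green_corner above 1 N), for 0.5 s.
At the end, for the whole second after the job is handed in: The plate is back fully up (joint under 0.012 rad) and at rest, the cassette is flat on the desk within 12 mm of where it was, and the four bystanders stand within 15 mm of where they were (value of joint plate below 0.012 rad and velocity of joint plate between -0.05 and 0.05 rad/s and distance of cassette from where it was at the start of the episode below 0.012 m and angle between cassette's own z axis and vertical below 0.03 rad and linear speed of cassette below 0.01 m/s and distance of each of glue_stick, spare_roller, stamp, mug from where it was at the start of the episode below 0.015 m and angle between each of glue_stick, spare_roller, stamp, mug's own z axis and vertical below 0.15 rad); the robot touches nothing.
It fails at once if the plate is pressed well past the red line, to where it locks down (0.165 rad, about 10 mm of pointer travel past the line) (value of joint plate above 0.165 rad).
It fails at once if the plate is let go and snaps up (faster than 1.5 rad/s, about 0.27 m/s at the green corner) (velocity of joint plate below -1.5 rad/s).
It fails at once if the robot touches the cork feed pad (contact force between any of the fingers, the arm and cork_pad above 0.3 N).
It fails at once if the cassette is lifted, tipped or shoved (more than 12 mm or 0.06 rad) (distance of cassette from where it was at the start of the episode above 0.012 m or angle between cassette's own z axis and vertical above 0.06 rad).
It fails at once if a bystander is moved more than 15 mm, lifted or tipped (distance of any of glue_stick, spare_roller, stamp, mug from where it was at the start of the episode above 0.015 m or angle between any of glue_stick, spare_roller, stamp, mug's own z axis and vertical above 0.15 rad).
It also fails if it takes over 43 s, if anything falls off the work surface, if the arm or the gripper's body presses on something with over 40 N, if the wrist force passes 120 N, or if a joint passes its speed limit or range.

ROBOT

A 6-joint arm with a two-finger parallel gripper is mounted at the origin on the work surface. World frame = base frame: x ahead of the robot, y to its left, z up, the work surface at z = 0. Lengths are in m, angles in rad, forces in N, time in s.
With the tool pointing down it reaches from about 0.25 to 0.725 m from the base axis. Payload 4 kg.
Tool frame: the origin (TCP) lies midway between the tips of the shut fingers; the grasp point (between the pads) lies 19 mm behind it; z points along the fingers, y is the line along which they close (so a half turn about z gives the same grasp; the last joint's range is limited). The gripper opens to 85 mm and grips with 20 to 120 N. Pads are 22 mm wide; open, the fingers measure 114 mm over their backs; the gripper's body (76 mm by 85 mm) begins 54 mm behind the grasp point. The pads swing forward as they close: fully open they stand 13 mm farther back than shut.
Start: joints at [1.334, 0.241, 0.005, 1.335, 0, 1.571], TCP at [0.117, 0.486, 0.231] pointing down, gripper open.
Joint ranges: [-2.72, 2.72], [-1.05, 1.87], [-1.09, 1.28], [-1.99, 2.15], [-1.42, 1.44], [-3.14, 3.14]. Speed limits (rad/s): [2.79, 2.79, 3.14, 3.14, 3.14, 3.14].

INTERFACE

Orientations are given as [roll, pitch, yaw] about the fixed x, y, z axes, in that order (R = Rz(yaw) Ry(pitch) Rx(roll)).
In Python, from bench import robot gives the robot as it stands. The module is installed in compiled form; this text tells all that it offers.
- The arm moves only by the tool drive_tool, never from a script. Its argument "series" is a list of rows, each a list of 7 numbers: the opening, from 0 (shut) to 1 (fully open), then the shift along the tool's x, y, z each as a share of 300 mm, from -1 to 1, then the turn, a rotation vector about the tool's x, y, z each as a share of pi/2 rad, from -1 to 1. In form: [[jaw, tx, ty, tz, ax, ay, az], ...]. A call has 1 to 20 rows; each row is the pose to reach, as a shift and turn from the pose commanded when the call began, along the tool's axes at that moment; what a row does not reach only later rows make up. A row lasts 1/8 s, in which the tool goes at most 62.5 mm and 10.7 degrees, less where a joint would pass 70% of its speed; a pose out of reach is approached as far as the arm can. A call with a number of a shift or a turn outside -1 to 1 is refused whole. A call with a gripper value outside its range is refused whole. The fingers move at their own pace and stop on an object; "newtons" is the grip in N (left out, the last holds). Time passes only in rows, so rows that repeat a pose let the fingers close. It gives the time, the measured TCP pose, the force, the opening and the grip force at its end, in the units of the state.
- robot.sense(): the state, without advancing time (a new reading comes with each control period).
- robot.get_image(name): name is "scene" or "top"; returns a dict with "color" (400x640x3 uint8, red, green, blue), "range_z" (400x640 float32, m along the optical axis (not along the pixel's ray), 0 where there is no reading), "intrinsics" (3x3 intrinsics, pixels), "rvec" (rotation vector, rad) and "tvec" (3), from world to camera coordinates, as OpenCV has them. Camera axes: x right, y down, z forward; pixel columns grow to the right and rows downward; lengths in m; the calibration is good to about 2 mm. A picture is of the moment at which its call begins.
- robot.job_done(): hands the job in; it is judged then, once.
The state is a dict: "clock": time; "joints": joint angles; "qd": joint speeds; "tau": joint torques, N m; "tool_pos": TCP position; "eef_rot": TCP orientation; "ft_force": force on the tool from outside, world axes, zero at the start; "moment": the same for the moment, N m; "finger_gap": finger opening in m; "grasp_force": force on a finger pad.
Only numpy, scipy, OpenCV 4.12 (cv2) and the standard library are available. Lean on these libraries where they do the work, as an engineer would, in place of code of your own. Each camera call takes 0.05 s, during which the arm holds its last target. There are 200 camera calls.

## Working session

There is one attempt and no reset: what is moved stays moved. The work goes in short steps, Python scripts to look and compute and a tool call to move; the robot and the scene stay as the last step left them, time stands still between calls to the robot, and variables do not carry over. Pictures are saved under pics/ and viewed, at most 10 in all, crops included, and the job is handed in when it is done.

Besides the shell and the picture viewer there is one more tool, called after "Call:" by a JSON object that holds its "op" and its "data". drive_tool: Moves the arm, as the interface text tells. Its arguments: {"type":"object","properties":{"series":{"type":"array"},"newtons":{"type":"number"}},"required":["series"]}

```bash
mkdir -p pics; cat > h.py <<'E'
import numpy as np, cv2
from bench import robot
def snap(n,f=None):
    d=robot.get_image(n)
    if f: cv2.imwrite(f,d["color"][:,:,::-1])
    return d
def world(d):
    R=cv2.Rodrigues(np.array(d["rvec"],float))[0]; t=np.array(d["tvec"],float).ravel(); K=np.array(d["intrinsics"])
    v,u=np.mgrid[:400,:640]; z=d["range_z"]
    c=np.stack([(u-K[0,2])/K[0,0]*z,(v-K[1,2])/K[1,1]*z,z],-1)
    return (c-t)@R
E
python3 - <<'E'
from h import *
for n in ("scene","top"):
    d=snap(n,f"pics/{n}0.png"); np.savez(f"{n}0.npz",**d)
print(robot.sense())
E
```

```text
{'clock': 0.1, 'joints': array([ 1.33400731e+00,  2.41361574e-01,  3.87739524e-03,  1.33519685e+00,
       -2.44824275e-05,  1.57082756e+00]), 'qd': array([ 8.52805480e-05, -2.11624379e-03,  2.89882231e-03,  3.05195599e-04,
        7.26812719e-04,  6.38379322e-04]), 'tau': array([ 1.37003548e-05, -3.73138118e+01,  2.53009897e+01,  1.08597928e-02,
        1.22491137e-06, -1.26784460e-06]), 'tool_pos': array([0.1171681 , 0.48550619, 0.23049706]), 'eef_rot': array([-3.13970796e+00,  2.45412474e-05,  2.90477245e+00]), 'ft_force': array([ 0.35220512, -0.19431804, -0.13154224]), 'moment': array([ 0.00163202,  0.02616714, -0.01710364]), 'grasp_force': 0.0, 'finger_gap': 0.08564935876912146}
```

View pics/scene0.png

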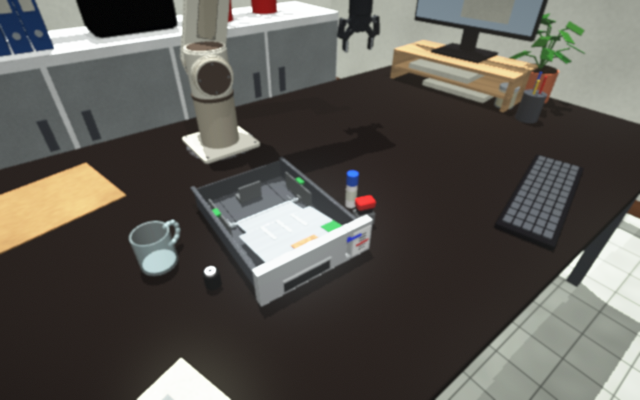

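View pics/top0.png

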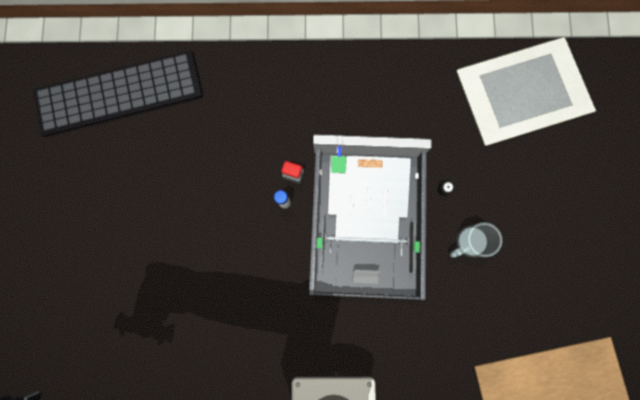

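The scene view shows the cassette front right with the blue pointer and red line at about (357,240), and the green patch at (331,227). In the top view the green patch is at (339,164), cork at (370,163), stamp (292,171), glue stick (282,198), roller (448,187) and mug (480,240). The small green marks on the walls, (319,242) and (417,246), aren't the patch.

```bash
python3 - <<'E'
from h import *
for n,box,cb in (("top",(320,150,352,180),(352,150,390,172)),("scene",(315,215,345,240),(285,230,320,250))):
    d=dict(np.load(n+"0.npz")); W=world(d); c=d["color"].astype(int); r,g,b=c[...,0],c[...,1],c[...,2]
    for nm,m,bx in (("green",(g>r+50)&(g>b+30),box),("cork",(r>b+50)&(r>g+15),cb)):
        M=np.zeros_like(m); M[bx[1]:bx[3],bx[0]:bx[2]]=1; M&=m&(d["range_z"]>0)
        p=W[M]; print(n,nm,M.sum(),np.median(p,0).round(4),p.min(0).round(3),p.max(0).round(3), p.mean(0).round(4))
d=dict(np.load("top0.npz"));W=world(d)
# panel top edge
m=(W[...,2]>.08)&(W[...,2]<.095); m[:130]=0;m[155:]=0;m[:,:305]=0;m[:,440:]=0
p=W[m]; print("panel",m.sum(),p.mean(0)); print(cv2.minAreaRect((p[:,:2]*1000).astype(np.float32)))
v,dd=cv2.fitLine((p[:,:2]*1000).astype(np.float32),cv2.DIST_HUBER,0,.01,.01).ravel()[:2]; print("yaw",np.arctan2(dd,v))
for (u,v) in [(292,171),(282,198),(448,187),(480,240)]: print(W[v,u].round(3))
K=d["intrinsics"];print(K)
E
```

```text
top green 240 [ 0.5944 -0.0143  0.0542] [ 0.576 -0.031  0.045] [0.614 0.003 0.062] [ 0.5941 -0.0142  0.0541]
top cork 171 [ 0.5967 -0.0905  0.0547] [ 0.587 -0.117  0.05 ] [ 0.606 -0.062  0.06 ] [ 0.5966 -0.0902  0.0548]
scene green 139 [ 0.5955 -0.0167  0.054 ] [ 0.55  -0.035  0.014] [0.613 0.034 0.06 ] [ 0.5947 -0.0156  0.0534]
scene cork 106 [ 0.5994 -0.0942  0.0555] [ 0.592 -0.121  0.053] [ 0.609 -0.065  0.058] [ 0.5999 -0.0933  0.0555]
panel 1048 [ 0.64007818 -0.09284195  0.08636432]
((640.9471435546875, -92.47283935546875), (270.25811767578125, 21.686893463134766), 87.26598358154297)
yaw 1.5256101
[0.575 0.094 0.071]
[0.507 0.114 0.097]
[ 0.539 -0.277  0.044]
[ 0.415 -0.361  0.004]
[[409.54362056   0.         323.53558229]
 [  0.         409.54362056 205.36598485]
 [  0.           0.           1.        ]]
```

Call:
{"op": "drive_tool", "data": {"series": [[0,-0.1,-0.065,0,0,0,-0.02],[0,-0.24,-0.155,0,0,0,-0.05],[0,-0.38,-0.245,0,0,0,-0.08],[0,-0.52,-0.335,0,0,0,-0.11],[0,-0.66,-0.425,0,0,0,-0.125],[0,-0.8,-0.515,0,0,0,-0.125],[0,-0.92,-0.59,0,0,0,-0.125],[0,-0.967,-0.623,0,0,0,-0.125],[0,-0.967,-0.623,0,0,0,-0.125]], "newtons": 40}}

```text
clock: 1.23
tool_pos: [0.3558, 0.2353, 0.2309]
eef_rot: [-3.141, -0.001, 3.098]
ft_force: [-0.7, 0.1, 0.4]
finger_gap: 0.0
grasp_force: 0.0
```

Call:
{"op": "drive_tool", "data": {"series": [[0,-0.1,-0.096,0,0,0,0],[0,-0.24,-0.232,0,0,0,0],[0,-0.38,-0.367,0,0,0,0],[0,-0.52,-0.502,0,0,0,0],[0,-0.66,-0.638,0,0,0,0],[0,-0.78,-0.754,0,0,0,0],[0,-0.828,-0.8,0.05,0,0,0],[0,-0.828,-0.8,0.15,0,0,0],[0,-0.828,-0.8,0.25,0,0,0],[0,-0.828,-0.8,0.32,0,0,0],[0,-0.828,-0.8,0.35,0,0,0],[0,-0.828,-0.8,0.35,0,0,0]]}}

```text
clock: 2.72
tool_pos: [0.5931, -0.0126, 0.1256]
eef_rot: [3.141, -0.002, 3.102]
ft_force: [-0.3, 0.3, 0.4]
finger_gap: -0.0002
grasp_force: 0.0
```

```bash
python3 - <<'E'
from h import *
d=snap("scene"); W=world(d); np.savez("scene1.npz",**d)
a=cv2.resize(d["color"][120:300,240:420,::-1],None,fx=3.2,fy=3.2,interpolation=cv2.INTER_CUBIC)
cv2.imwrite("pics/s1.png",a); print(robot.sense()["tool_pos"],robot.sense()["ft_force"])
E
```

```text
[ 0.5939114  -0.01280534  0.12655126] [ 1.07345241 -0.07489002  1.35147565]
```

View pics/s1.png

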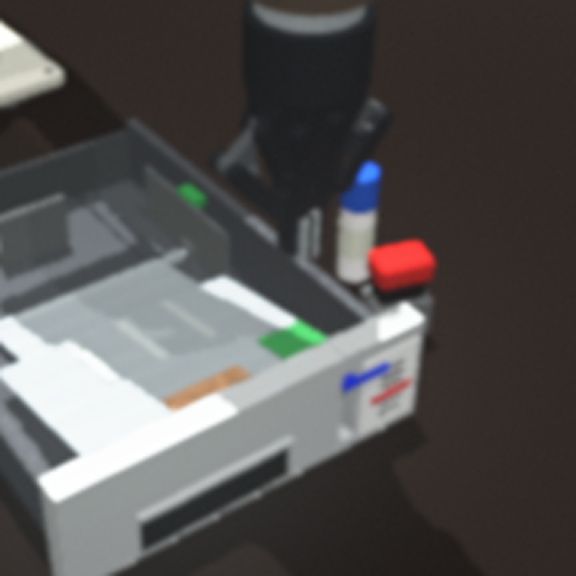

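Call:
{"op": "drive_tool", "data": {"series": [[0,0.017,-0.007,0.05,0,0,0],[0,0.017,-0.007,0.1,0,0,0],[0,0.017,-0.007,0.15,0,0,0],[0,0.017,-0.007,0.18,0,0,0],[0,0.017,-0.007,0.19,0,0,0],[0,0.017,-0.007,0.2,0,0,0],[0,0.017,-0.007,0.2,0,0,0]]}}

```text
clock: 3.65
tool_pos: [0.589, -0.0155, 0.0664]
eef_rot: [-3.142, 0.0, 3.101]
ft_force: [0.2, 0.8, -0.6]
finger_gap: -0.0001
grasp_force: 0.0
```

Call:
{"op": "drive_tool", "data": {"series": [[0,0,0,0.01,0,0,0],[0,0,0,0.02,0,0,0],[0,0,0,0.03,0,0,0],[0,0,0,0.04,0,0,0],[0,0,0,0.04,0,0,0],[0,0,0,0.04,0,0,0]]}}

```text
clock: 4.4
tool_pos: [0.5889, -0.0154, 0.0548]
eef_rot: [3.142, 0.001, 3.101]
ft_force: [-1.1, 0.1, 4.5]
finger_gap: -0.0001
grasp_force: 2.1
```

Call:
{"op": "drive_tool", "data": {"series": [[0,-0.001,0,0.007,0,0,0],[0,-0.003,0,0.015,0,0,0],[0,-0.004,0,0.023,0,0,0],[0,-0.005,0,0.031,0,0,0],[0,-0.006,0,0.039,0,0,0],[0,-0.007,0,0.046,0,0,0],[0,-0.008,0,0.05,0,0,0],[0,-0.008,0,0.05,0,0,0]]}}

```text
clock: 5.4
tool_pos: [0.5918, -0.0156, 0.0398]
eef_rot: [-3.142, 0.001, 3.101]
ft_force: [-1.0, 0.7, 7.4]
finger_gap: -0.0001
grasp_force: 3.7
```

```bash
cat > look.py <<'E'
from h import *
import sys
d=snap("scene"); W=world(d); s=robot.sense()
c=d["color"].astype(int); r,g,b=c[...,0],c[...,1],c[...,2]
B=np.zeros((400,640),bool); B[225:260,340:375]=1
for nm,m in (("blue",(b>r+60)&(b>g+50)),("red",(r>g+50)&(r>b+50))):
    m=m&B&(d["range_z"]>0)&(abs(W[...,0]-.65)<.02); p=W[m]; print(nm,m.sum(),p.mean(0).round(4))
print(s["tool_pos"],s["ft_force"])
a=cv2.resize(d["color"][190:280,310:400,::-1],None,fx=6,fy=6,interpolation=cv2.INTER_CUBIC); cv2.imwrite(sys.argv[1],a)
E
python3 look.py pics/s2.png
```

```text
blue 56 [ 0.6632 -0.0144  0.0442]
red 12 [0.6624 0.0229 0.038 ]
[ 0.59176558 -0.01556166  0.03991045] [-1.7352795   0.55057337  7.12469891]
```

View pics/s2.png

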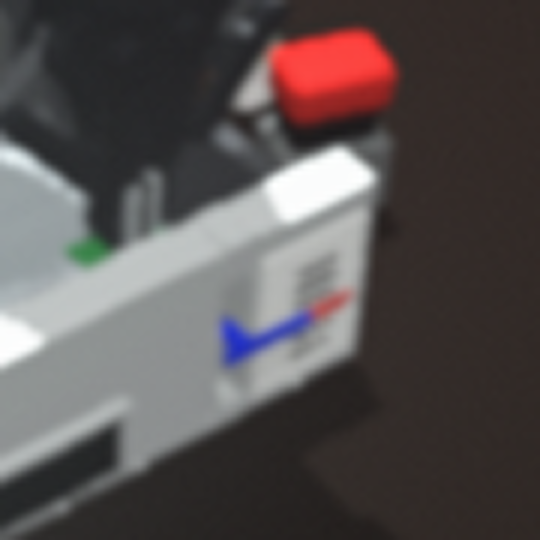

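The pointer blade, at about (265,338) in the crop, is nearly at the red line's (330,305) but still about 6 mm above it. By depth, blue is at 44 mm and red at 38 mm, which matches the hinge geometry (about 0.09 rad), so I need 5 mm more.

Call:
{"op": "drive_tool", "data": {"series": [[0,-0.001,0,0.005,0,0,0],[0,-0.002,0,0.011,0,0,0],[0,-0.002,0,0.016,0,0,0],[0,-0.002,0,0.016,0,0,0],[0,-0.002,0,0.016,0,0,0],[0,-0.002,0,0.016,0,0,0]]}}

```text
clock: 6.2
tool_pos: [0.5924, -0.0156, 0.0353]
eef_rot: [-3.142, 0.001, 3.101]
ft_force: [-1.7, 0.2, 8.8]
finger_gap: -0.0002
grasp_force: 4.2
```

```bash
python3 look.py pics/s3.png
```

```text
blue 52 [ 0.6637 -0.0152  0.0389]
red 16 [0.6623 0.0198 0.0381]
[ 0.59236757 -0.01560232  0.03532677] [-0.61363328  0.55516735  8.72529138]
```

View pics/s3.png

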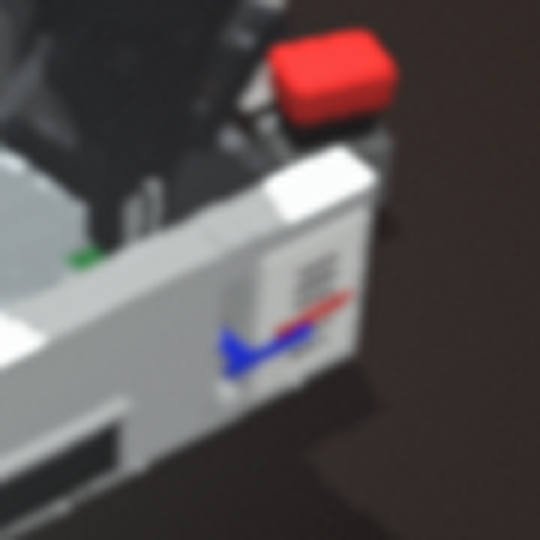

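```bash
python3 - <<'E'
from h import *
d0=dict(np.load("scene1.npz")); d1=snap("scene"); np.savez("scene3.npz",**d1)
P=[]
for d in (d0,d1):
    W=world(d);c=d["color"].astype(int); r,g,b=c[...,0],c[...,1],c[...,2]
    B=np.zeros((400,640),bool); B[225:265,340:375]=1
    m=B&(b>r+60)&(b>g+50); v,u=np.nonzero(m); p=W[m]
    rt=u>=u.max()-4
    print(m.sum(),u.mean(),v.mean(),"ext",u.min(),u.max(),p.mean(0).round(4),"tip",u[rt].mean(),v[rt].mean(),p[rt].mean(0).round(4))
    m=B&(r>g+40)&(r>b+40); v,u=np.nonzero(m); print("red",m.sum(),u.mean(),v.mean(),W[m].mean(0).round(4))
for x in (.653,.659,.665):
  q=cv2.projectPoints(np.array([[x,-.014,.066],[x,-.014,.037],[x,.004,.066],[x,.004,.037]]),d1["rvec"],d1["tvec"],np.array(d1["intrinsics"],float),None)[0].reshape(-1,2); print(x,q.round(1).tolist())
E
```

```text
50 353.0 237.36 ext 347 361 [ 0.662  -0.0123  0.0663] tip 358.6923076923077 234.92307692307693 [0.6641 0.0017 0.0667]
red 32 361.71875 241.96875 [0.6618 0.0157 0.0367]
52 351.6923076923077 247.96153846153845 ext 346 361 [ 0.6711 -0.0225  0.0493] tip 358.77777777777777 245.88888888888889 [6.686e-01 5.000e-04 3.930e-02]
red 24 362.9583333333333 241.20833333333334 [0.662  0.0192 0.037 ]
0.653 [[349.5, 235.4], [348.7, 245.5], [355.9, 231.9], [354.9, 241.9]]
0.659 [[351.4, 237.0], [350.6, 247.1], [357.8, 233.4], [356.8, 243.5]]
0.665 [[353.4, 238.6], [352.5, 248.7], [359.8, 234.9], [358.8, 245.0]]
```

Measured three ways (depth, image shift from rest, hinge geometry), the plate is at about 0.12 rad and the force is 8.7 N. I'll hold for another second, then let it rise slowly.

Call:
{"op": "drive_tool", "data": {"series": [[0,0,0,0,0,0,0],[0,0,0,0,0,0,0],[0,0,0,0,0,0,0],[0,0,0,0,0,0,0],[0,0,0,0,0,0,0],[0,0,0,0,0,0,0],[0,0,0,0,0,0,0],[0,0,0,0,0,0,0],[0,0,0,0,0,0,0]]}}

```text
clock: 7.42
tool_pos: [0.5924, -0.0156, 0.0353]
eef_rot: [-3.142, 0.002, 3.101]
ft_force: [-2.4, 0.6, 8.9]
finger_gap: 0.0003
grasp_force: 4.2
```

Call:
{"op": "drive_tool", "data": {"series": [[0,0.001,0,-0.006,0,0,0],[0,0.002,0,-0.012,0,0,0],[0,0.003,0,-0.018,0,0,0],[0,0.004,0,-0.024,0,0,0],[0,0.005,0,-0.03,0,0,0],[0,0.006,0,-0.036,0,0,0],[0,0.007,0,-0.042,0,0,0],[0,0.008,0,-0.048,0,0,0],[0,0.009,0,-0.054,0,0,0],[0,0.01,0,-0.06,0,0,0],[0,0.01,0,-0.066,0,0,0],[0,0.01,0,-0.072,0,0,0],[0,0.01,0,-0.078,0,0,0],[0,0.01,0,-0.084,0,0,0],[0,0.01,0,-0.09,0,0,0],[0,0.01,0,-0.12,0,0,0],[0,0.01,0,-0.18,0,0,0],[0,0.01,0,-0.28,0,0,0],[0,0.01,0,-0.35,0,0,0],[0,0.01,0,-0.35,0,0,0]]}}

```text
clock: 9.93
tool_pos: [0.5905, -0.0154, 0.1421]
eef_rot: [3.141, 0.005, 3.101]
ft_force: [-0.2, -0.0, -0.6]
finger_gap: 0.0003
grasp_force: 0.0
```

```bash
python3 look.py pics/s4.png; python3 - <<'E'
from h import *
d=snap("top","pics/top4.png"); W=world(d); a=dict(np.load("top0.npz"));W0=world(a)
for q in (W0,W):
    m=(q[...,2]>.08)&(q[...,2]<.095); m[:130]=0;m[155:]=0;m[:,:305]=0;m[:,440:]=0; print(q[m].mean(0),m.sum())
E
```

```text
blue 51 [ 0.6619 -0.0117  0.0661]
red 27 [0.6621 0.0151 0.0373]
[ 0.58941864 -0.01543911  0.14045712] [ 0.22062258 -0.08976685 -1.11061588]
[ 0.64007818 -0.09284195  0.08636432] 1048
[ 0.63572292 -0.19060043  0.08623262] 289
```

View pics/s4.png

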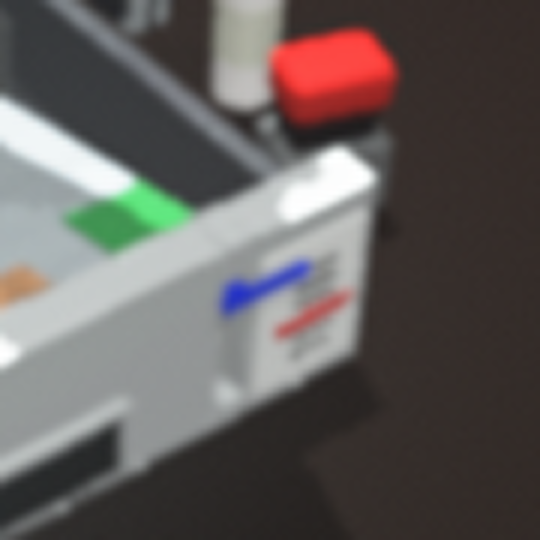

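The pointer is back at rest: blue is at about (265,288), 66 mm high. The panel edges and stamp sit at the same pixels as before, and the tool is clear. Handing in.

```bash
python3 -c "
from bench import robot
print(robot.job_done())"
```

```text
the job is handed in; nothing more can be done
None
```

I pressed the plate by its green corner to the red line (about 0.12 rad, 9 N), held it there for over a second, let it rise gently all the way back up, came clear, and handed the job in; the hand-in returned no verdict.

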